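# Kit the pulley and gear sets on their posts in fitting order

## Robot

A 6-joint arm with a two-finger parallel gripper is mounted at the origin on a cart in front of the work surface, level with it; the furniture and walls round the work are solid. World frame = base frame: x ahead of the robot, y to its left, z up, the work surface at z = 0. Lengths are in m, angles in degrees, forces in N, time in s.
With the tool pointing down it reaches from about 0.3 to 0.875 m from the base axis. Payload 4.2 kg.
Tool frame: the origin (TCP) lies on the mounting face of the last link; the fingertips stand 173 mm ahead of it and the grasp point (between the pads) lies 155 mm ahead of it; z points along the fingers, y is the direction in which the jaws open and shut (so a half turn about z gives the same grasp; the last joint's range is limited). The gripper opens to 85 mm and grips with 20 to 120 N. Pads are 22 mm wide; open, the fingers measure 114 mm over their backs; the gripper's body (76 mm by 85 mm) begins 54 mm behind the grasp point. The pads swing forward as they close: fully open they stand 13 mm farther back than shut.
Start: joints at [-70.989, 18.312, 89.639, -0, 72.044, -1.146], TCP at [0.198, -0.54, 0.405] pointing down, gripper open.
Joint ranges: [-177.97, 177.97], [-48.28, 115.42], [12.27, 149.76], [-77.06, 257.06], [2.81, 150.46], [-146.56, 146.56]. Speed limits (degrees/s): [147.25, 147.25, 180, 180, 180, 180].

## Interface

Orientations are given as [roll, pitch, yaw] about the fixed x, y, z axes, in that order (R = Rz(yaw) Ry(pitch) Rx(roll)).
In Python, from plant import env gives the robot as it stands. The module is installed in compiled form; this text tells all that it offers. Calls block until the motion is done:
- env.goto(position, orientation): joint-space move of the TCP to a pose.
- env.servo_line(position, ori=None, velocity=0.15): straight line of the TCP; ori=None keeps the orientation; velocity is the mean speed in m/s.
- env.movej(angles): joint-space move.
- env.open_gripper() and env.gripper_close(squeeze=None): open the fingers fully, or close them until they stop; squeeze is the grip in N (None keeps the last).
- env.hold(seconds).
- env.solve_ik(position, orientation): joint angles nearest the present ones, or None.
- env.snapshot(name): name is "side" or "top"; returns (picture, depth): 420x560x3 uint8, red, green, blue; 420x560 float32, m along the optical axis (not along the pixel's ray), 0 where there is no reading.
- env.camera_model(name): a dict with "intrinsics" (3x3 intrinsics, pixels), "dist_coeffs" ([k1, k2, p1, p2, k3] as OpenCV has them; the pictures are not rectified), "rvec" (rotation vector, rad) and "tvec" (3), from world to camera coordinates, as OpenCV has them. Camera axes: x right, y down, z forward; pixel columns grow to the right and rows downward; lengths in m; the calibration is good to about 2 mm. A picture is of the moment at which its call begins. camera_model takes no time and is no camera call.
A pose or a line that the arm cannot do raises env.MotionError and nothing moves.
- env.job_done(): hands the job in, once; it reports no verdict.
Readings, each from a call of its own:
- env.current_clock(): time.
- env.current_qpos(): joint angles.
- env.current_joint_vel(): joint speeds.
- env.current_joint_efforts(): joint torques, N m.
- env.current_eef_pos(): TCP position.
- env.current_ee_rot(): TCP orientation.
- env.current_ft_force(): force on the tool from outside, world axes, zero at the start.
- env.current_ft_torque(): the same for the moment, N m.
- env.current_opening(): finger opening in m.
Only numpy, scipy, OpenCV 4.12 (cv2) and the standard library are available. Lean on these libraries where they do the work, as an engineer would, in place of code of your own. Each camera call takes 0.05 s, during which the arm holds its last target.

## Task

Kit the two drive sets on the bench posts, threading each part right down over the shaft. On the post with the round yellow foot put the white ring first, then the red pulley on it and the violet collar on top; on the post with the square blue foot put the brass spacer first and the green gear on top of it. Let every part lie flat on the one below, and leave the loose bolt and nut where they are.

Things in the scene. Friction and masses are not known exactly. Their poses are not given: they have to be found in the camera images.
- yellow_post: Kitting post with a round yellow foot, 80 mm in diameter and 12 mm thick. Upright bare steel shaft in the middle, 16 mm in diameter, rising 60 mm above the foot's top (72 mm above the bench), its last 12 mm tapered to a blunt nose 6 mm across. Fixed to the bench. Origin at the centre of the foot's underside, on the shaft's axis; z up.
- blue_post: Kitting post with a square blue foot, 72 by 72 mm and 12 mm thick (x and y along its sides). Upright bare steel shaft in the middle, 16 mm in diameter, rising 60 mm above the foot's top (72 mm above the bench), its last 12 mm tapered to a blunt nose 6 mm across. Fixed to the bench. Origin at the centre of the foot's underside, on the shaft's axis; z up.
- white_ring: Plain white plastic ring, 52 mm outer diameter, 24 mm bore right through, 16 mm high, about 35 g. Lies flat, bore upright. Origin at the centre of the underside, on the bore's axis; z up along the axis; round, so its yaw does not matter.
- red_pulley: Red V-belt pulley, 60 mm outer diameter over both rims, 24 mm bore right through, 22 mm high, about 160 g; grips like a plain 60 mm cylinder. Lies flat, bore upright. Origin at the centre of the underside, on the bore's axis; z up along the axis; round, so its yaw does not matter.
- violet_collar: Violet (purple) collar with a ribbed rim, 46 mm outer diameter, 24 mm bore right through, 16 mm high, about 50 g. Lies flat, bore upright. Origin at the centre of the underside, on the bore's axis; z up along the axis; round, so its yaw does not matter.
- brass_spacer: Plain brass spacer ring, 44 mm outer diameter, 24 mm bore right through, 18 mm high, about 130 g. Lies flat, bore upright. Origin at the centre of the underside, on the bore's axis; z up along the axis; round, so its yaw does not matter.
- green_gear: Green toothed gear, 56 mm over the teeth, 24 mm bore right through, 20 mm high, about 120 g; grips like a plain 56 mm cylinder. Lies flat, bore upright. Origin at the centre of the underside, on the bore's axis; z up along the axis; round, so its yaw does not matter.
- bolt_1: Loose steel hexagon-head bolt lying on its side, 58 by 38 by 25 mm; not part of the job. Origin at the centre of its underside.
- nut_1: Loose steel hexagon nut lying flat, 27 by 26 by 13 mm; not part of the job. Origin at the centre of its underside.
There are look-alikes about, which are no part of the job. There is more than one size of the red_pulley; the one meant has the size given above.

How it is judged:
By the outcome, as a careful person would: the job done as asked, in the order asked, and still so for the second after the job is handed in, with the robot touching nothing.
It also fails if it takes over 136 s, if anything falls off the work surface, if the arm or the gripper's body presses on something with over 40 N, if the wrist force passes 120 N, or if a joint passes its speed limit or range.

## Working session

There is one attempt and no reset: what is moved stays moved. The work goes in short steps, each a Python script; the robot and the scene stay as the last script left them, time stands still between calls to the robot, and variables do not carry over. Pictures are saved under pics/ and viewed, and the job is handed in when it is done.

```bash
ls; mkdir -p pics
python3 - <<'E'
from plant import env
import cv2, numpy as np
for n in ("top","side"):
    p,d=env.snapshot(n)
    cv2.imwrite(f"pics/{n}0.png",p[:,:,::-1]); np.save(f"pics/{n}0.npy",d)
    m=env.camera_model(n); print(n,{k:np.round(v,4).tolist() for k,v in m.items()})
print(env.current_clock())
E
```

```text
pics
top {'intrinsics': [[538.1792, 0.0, 277.8739], [0.0, 538.1792, 207.5012], [0.0, 0.0, 1.0]], 'dist_coeffs': [-0.0388, 0.0, 0.0, 0.0, 0.0], 'rvec': [2.1487, -2.0574, 0.2351], 'tvec': [-0.0972, 0.5614, 1.1349]}
side {'intrinsics': [[492.8069, 0.0, 268.5459], [0.0, 492.8069, 207.7917], [0.0, 0.0, 1.0]], 'dist_coeffs': [-0.0759, 0.0, 0.0, 0.0, 0.0], 'rvec': [1.9263, -0.4479, 0.3232], 'tvec': [-0.5118, 0.0824, 0.968]}
0.1
```

View pics/top0.png

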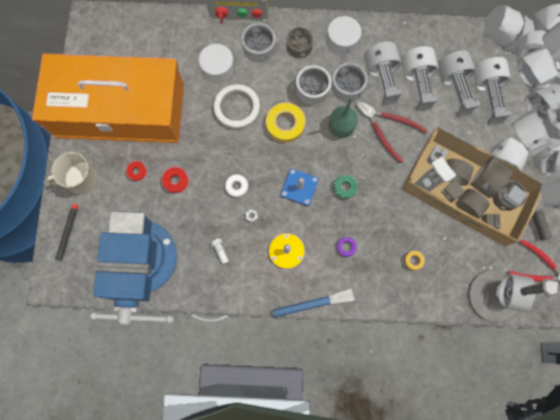

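View pics/side0.png

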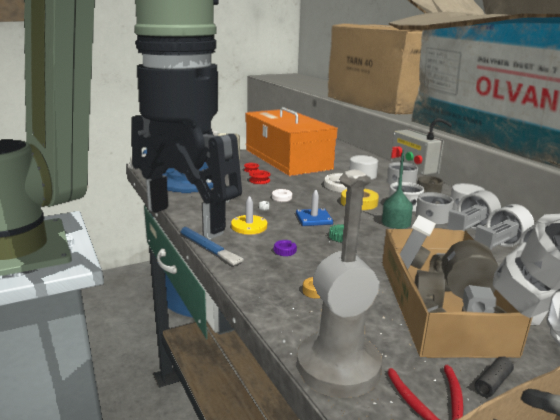

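The top view shows: white ring (237,185), red pulleys at (136,171) and (175,180), blue post (300,187), yellow post (287,250), violet (346,246), brass (414,260), green gear (345,187), nut (251,215), bolt (220,250). The vise is near (130,260) and the green oil can at (343,120). Next I'll enlarge it and measure.

```bash
cat > h.py <<'E'
import numpy as np, cv2
from plant import env
def cam(n):
    m=env.camera_model(n); K=np.array(m["intrinsics"],float);D=np.array(m["dist_coeffs"],float)
    r=np.array(m["rvec"],float);t=np.array(m["tvec"],float).reshape(3)
    return K,D,r,t,cv2.Rodrigues(r)[0]
def at_z(n,uv,z):
    K,D,r,t,R=cam(n)
    p=cv2.undistortPoints(np.array(uv,float).reshape(-1,1,2),K,D).reshape(-1,2)
    d=np.c_[p,np.ones(len(p))]@R; c=-R.T@t
    s=(z-c[2])/d[:,2]
    return c+d*s[:,None]
def cloud(n,d):
    K,D,r,t,R=cam(n); h,w=d.shape
    uv=np.stack(np.meshgrid(np.arange(w),np.arange(h)),-1).reshape(-1,1,2).astype(float)
    p=cv2.undistortPoints(uv,K,D).reshape(-1,2)
    P=np.c_[p,np.ones(len(p))]*d.reshape(-1,1)
    return ((P-t)@R).reshape(h,w,3)
def proj(n,P):
    K,D,r,t,R=cam(n)
    return cv2.projectPoints(np.array(P,float).reshape(-1,1,3),r,t,K,D)[0].reshape(-1,2)
E
python3 - <<'E'
from h import *
im=cv2.imread("pics/top0.png"); d=np.load("pics/top0.npy")
c=im[150:280,110:310]; cv2.imwrite("pics/c1.png",cv2.resize(c,None,fx=4,fy=4,interpolation=cv2.INTER_CUBIC))
c=im[150:280,260:440]; cv2.imwrite("pics/c2.png",cv2.resize(c,None,fx=4,fy=4,interpolation=cv2.INTER_CUBIC))
C=cloud("top",d)
for nm,u,v,r in [("redS",136,171,14),("redL",175,180,17),("white",237,185,16),("violet",346,246,14),("brass",414,260,14),("green",345,187,16),("blue",300,187,24),("yellow",287,250,22),("bench",200,220,3),("bolt",220,250,16),("nut",251,215,9),("oil",343,120,18)]:
    w=C[v-r:v+r+1,u-r:u+r+1].reshape(-1,3); b=d[v-r:v+r+1,u-r:u+r+1].ravel()>0
    w=w[b]; zb=np.median(w[:,2]); k=w[w[:,2]>0.007]
    if len(k): print(nm,"n",len(k),"zmed %.4f max %.4f"%(np.median(k[:,2]),k[:,2].max()),"lo",k.min(0)[:2].round(4),"hi",k.max(0)[:2].round(4),"mid",((k.min(0)+k.max(0))/2)[:2].round(4))
    else: print(nm,"bench z",zb)
E
```

```text
redS n 250 zmed 0.0153 max 0.0208 lo [0.6299 0.2443] hi [0.6753 0.2989] mid [0.6526 0.2716]
redL n 430 zmed 0.0200 max 0.0270 lo [0.6031 0.1439] hi [0.6632 0.2015] mid [0.6331 0.1727]
white n 314 zmed 0.0148 max 0.0215 lo [0.5996 0.0039] hi [0.651  0.0536] mid [0.6253 0.0288]
violet n 237 zmed 0.0148 max 0.0217 lo [ 0.4695 -0.2557] hi [ 0.5232 -0.2069] mid [ 0.4964 -0.2313]
brass n 235 zmed 0.0166 max 0.0228 lo [ 0.4462 -0.4125] hi [ 0.488  -0.3657] mid [ 0.4671 -0.3891]
green n 370 zmed 0.0186 max 0.0255 lo [ 0.6052 -0.2555] hi [ 0.6629 -0.1991] mid [ 0.6341 -0.2273]
blue n 876 zmed 0.0117 max 0.0748 lo [ 0.5848 -0.1671] hi [ 0.6724 -0.076 ] mid [ 0.6286 -0.1216]
yellow n 919 zmed 0.0115 max 0.0744 lo [ 0.4374 -0.1344] hi [ 0.5159 -0.0562] mid [ 0.4767 -0.0953]
bench bench z -0.0007787544410419675
bolt n 190 zmed 0.0162 max 0.0284 lo [0.442  0.0381] hi [0.4992 0.079 ] mid [0.4706 0.0586]
nut n 67 zmed 0.0118 max 0.0194 lo [ 0.5422 -0.023 ] hi [0.5681 0.0007] mid [ 0.5551 -0.0112]
oil n 760 zmed 0.0548 max 0.1526 lo [ 0.7566 -0.2644] hi [ 0.8505 -0.1839] mid [ 0.8035 -0.2241]
```

View pics/c1.png

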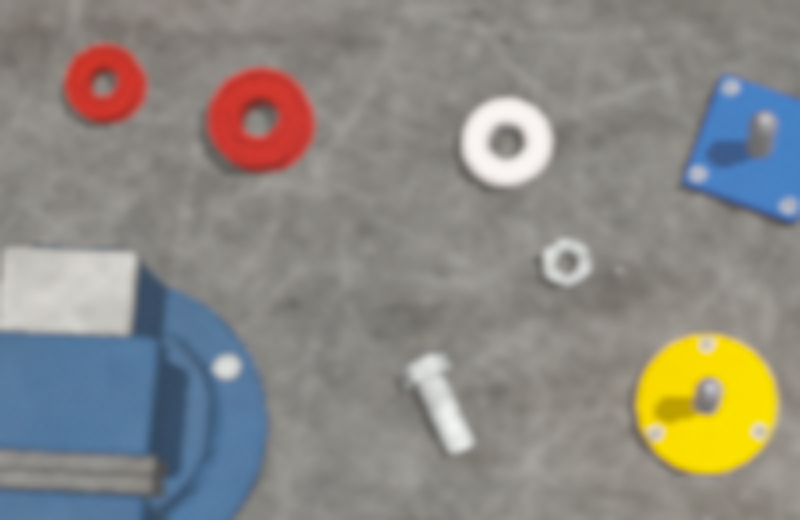

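View pics/c2.png

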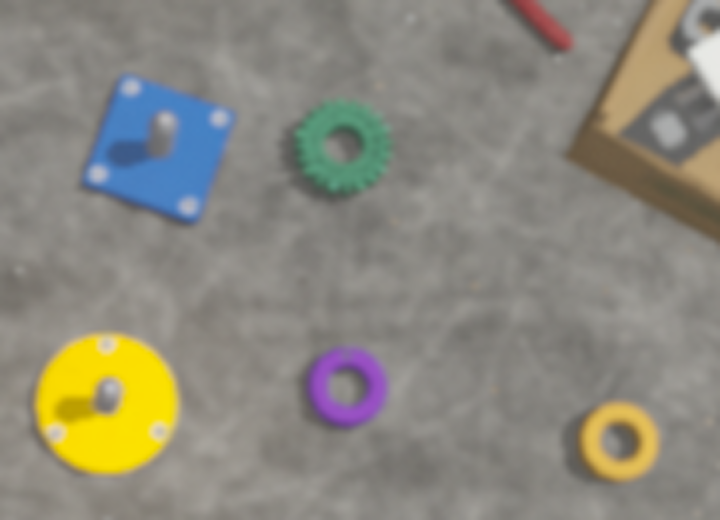

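The larger red one, at (175,180), spans about 60 mm and stands about 22 mm high, so it's the pulley meant. The one at (136,171) is smaller (about 45 mm). I'll refine the centres by matching silhouettes in both cameras.

```bash
cat > fit.py <<'E'
from h import *
th=np.linspace(0,2*np.pi,90)
def hullmask(n,x,y,R,z0,z1,sq=None):
    S=16
    if sq is None: c=np.c_[x+R*np.cos(th),y+R*np.sin(th)]
    P=np.r_[np.c_[c,np.full(90,z0)],np.c_[c,np.full(90,z1)]]
    return cv2.convexHull(proj(n,P).astype(np.float32))
def fit(n,im,lo,hi,seed,R,z0,z1,rad=25):
    hsv=cv2.cvtColor(im,cv2.COLOR_BGR2HSV)
    m=cv2.inRange(hsv,np.array(lo),np.array(hi))
    if lo[0]==0 and hi[0]<15 and lo[1]>80: m|=cv2.inRange(hsv,np.array((170,)+tuple(lo[1:])),np.array((180,)+tuple(hi[1:])))
    w=np.zeros_like(m); cv2.circle(w,seed,rad,255,-1); m&=w
    k,l,s,c=cv2.connectedComponentsWithStats(m)
    i=1+np.argmax(s[1:,4])
    cs,_=cv2.findContours((l==i).astype(np.uint8),cv2.RETR_EXTERNAL,cv2.CHAIN_APPROX_NONE)
    f=np.zeros_like(m); cv2.drawContours(f,cs,-1,1,-1)
    ys,xs=np.nonzero(f); cen=np.array([xs.mean(),ys.mean()])
    p=at_z(n,cen,(z0+z1)/2)[0,:2]
    for _ in range(6):
        H=hullmask(n,p[0],p[1],R,z0,z1); M=cv2.moments(H)
        hc=np.array([M["m10"],M["m01"]])/M["m00"]
        p=p+at_z(n,cen,.01)[0,:2]-at_z(n,hc,.01)[0,:2]
    return p,len(xs)/M["m00"]
E
python3 - <<'E'
from fit import *
im=cv2.imread("pics/top0.png")
J=[("redL",(0,120,60),(8,255,255),(175,180),.030,0,.022),("white",(0,0,175),(180,50,255),(237,185),.026,0,.016),
("violet",(125,80,50),(150,255,255),(346,246),.023,0,.016),("brass",(14,90,90),(28,255,255),(414,260),.022,0,.018),
("green",(65,60,40),(95,255,255),(345,187),.0275,0,.020),("yellow",(22,120,110),(35,255,255),(287,250),.040,0,.012)]
for nm,lo,hi,s,R,a,b in J:
    p,q=fit("top",im,lo,hi,s,R,a,b); print(nm,p.round(4),"area ratio %.2f"%q)
# blue foot
hsv=cv2.cvtColor(im,cv2.COLOR_BGR2HSV); m=cv2.inRange(hsv,np.array((100,80,60)),np.array((125,255,255)))
w=np.zeros_like(m); cv2.circle(w,(300,187),28,255,-1); m&=w
cs,_=cv2.findContours(m,cv2.RETR_EXTERNAL,cv2.CHAIN_APPROX_NONE); c=max(cs,key=cv2.contourArea)
b=cv2.boxPoints(cv2.minAreaRect(c)); P=at_z("top",b,.011); print("blue",P.mean(0).round(4),np.linalg.norm(P-np.roll(P,1,0),axis=1).round(4))
C=cloud("top",np.load("pics/top0.npy"))
for nm,u,v in (("blue",300,185),("yellow",287,249)):
    w=C[v-15:v+16,u-15:u+16].reshape(-1,3); k=w[w[:,2]>.05]; print(nm,"shaft",k.mean(0).round(4),len(k))
v=C[210:300,95:175].reshape(-1,3); print("vise zmax",v[:,2].max(), v[v[:,2]>.08].min(0),v[v[:,2]>.08].max(0))
side=cv2.imread("pics/side0.png")
for nm,p in (("redL",(.6331,.1727,.022)),("white",(.6253,.0288,.016)),("violet",(.4964,-.2313,.016)),("green",(.634,-.227,.02)),("yellow",(.4767,-.0953,.072)),("blue",(.6286,-.1216,.072))): print(nm,proj("side",p).round(1))
cv2.imwrite("pics/s1.png",cv2.resize(side[140:310,190:400],None,fx=3.5,fy=3.5,interpolation=cv2.INTER_CUBIC))
print(env.current_ee_rot(), env.current_opening())
E
```

```text
redL [0.6333 0.1727] area ratio 0.95
white [0.6277 0.0273] area ratio 0.99
violet [ 0.4931 -0.2332] area ratio 0.93
brass [ 0.4678 -0.3886] area ratio 0.97
green [ 0.6347 -0.2283] area ratio 0.89
yellow [ 0.4774 -0.0956] area ratio 0.97
blue [ 0.6296 -0.1204  0.011 ] [0.0721 0.0736 0.073  0.0733]
blue shaft [ 0.6069 -0.1169  0.1395] 46
yellow shaft [ 0.4615 -0.0935  0.1637] 47
vise zmax 1.2313377080845598 [ 0.3005141  -0.07868868  0.08015295] [0.52934749 0.29429753 1.23133771]
redL [[259.7 172.3]]
white [[281.7 191.4]]
violet [[286.5 242.7]]
green [[342.5 227.9]]
yellow [[249.  195.5]]
blue [[315.3 189.4]]
[-1.79908423e+02 -3.24486911e-03  2.01570912e+01] 0.08552726570800848
```

View pics/s1.png

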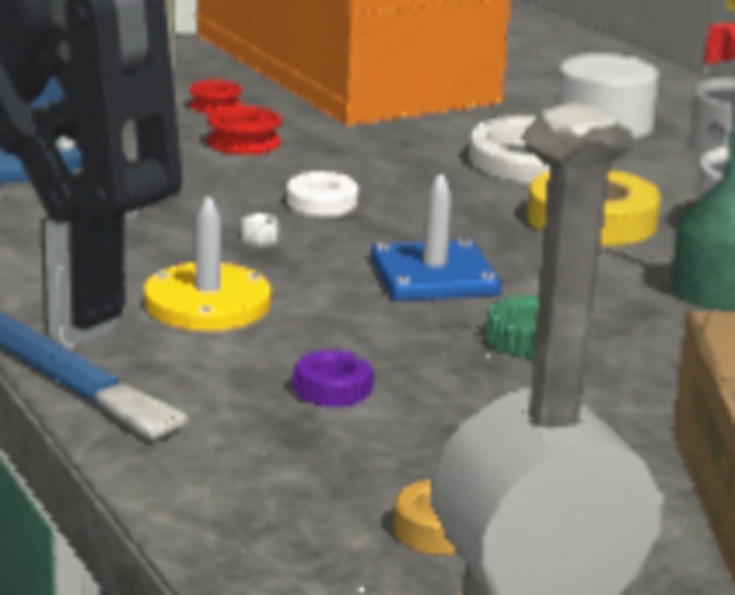

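The side view agrees with the top-view positions: the post tips at about (249,197) and (316,191) lie within about 1 px of prediction, and violet is within 2 px. Next I'll check the tall grey thing near the brass spacer, and IK for every pose.

Run:
```python
from h import *
C=cloud("top",np.load("pics/top0.npy"))
for n,(v0,v1,u0,u1) in dict(tool=(270,325,465,556),can=(100,140,325,360),vise=(210,305,93,178),box=(130,240,400,545)).items():
    w=C[v0:v1,u0:u1].reshape(-1,3); k=w[(w[:,2]>.03)&(w[:,2]<.6)]; print(n,k.min(0).round(3),k.max(0).round(3))
P=dict(red=(.6333,.1727),white=(.6265,.028),violet=(.494,-.2325),brass=(.4678,-.3888),green=(.6345,-.2278),Y=(.4772,-.0955),B=(.629,-.121))
for k,(x,y) in P.items():
    az=np.degrees(np.arctan2(y,x))
    for yaw in (0,90,-90,180,az,az+90):
        q=env.solve_ik([x,y,.3],[180,0,yaw]); print(k,round(yaw),None if q is None else np.round(q).tolist(),end=' ')
    print()
```

```text
tool [ 0.348 -0.597  0.03 ] [ 0.435 -0.521  0.283]
can [ 0.757 -0.25   0.03 ] [ 0.822 -0.184  0.165]
vise [0.336 0.182 0.031] [0.529 0.296 0.153]
box [ 0.513 -0.687  0.03 ] [ 0.768 -0.358  0.145]
red 0 [14.0, 30.0, 87.0, -0.0, 63.0, 104.0] red 90 [14.0, 30.0, 87.0, -0.0, 63.0, 14.0] red -90 None red 180 [14.0, 30.0, 87.0, 0.0, 63.0, -76.0] red 15 [14.0, 30.0, 87.0, -0.0, 63.0, 89.0] red 105 [14.0, 30.0, 87.0, -0.0, 63.0, -1.0] 
white 0 [2.0, 27.0, 91.0, -0.0, 62.0, 92.0] white 90 [2.0, 27.0, 91.0, -0.0, 62.0, 2.0] white -90 None white 180 [2.0, 27.0, 91.0, 0.0, 62.0, -88.0] white 3 [2.0, 27.0, 91.0, -0.0, 62.0, 89.0] white 93 [2.0, 27.0, 91.0, -0.0, 62.0, -1.0] 
violet 0 [-26.0, 21.0, 102.0, -0.0, 57.0, 64.0] violet 90 [-26.0, 21.0, 102.0, 0.0, 57.0, -26.0] violet -90 None violet 180 [-26.0, 21.0, 102.0, 0.0, 57.0, -116.0] violet -25 [-26.0, 21.0, 102.0, -0.0, 57.0, 89.0] violet 65 [-26.0, 21.0, 102.0, -0.0, 57.0, -1.0] 
brass 0 [-41.0, 26.0, 94.0, -0.0, 60.0, 49.0] brass 90 [-41.0, 26.0, 94.0, 0.0, 60.0, -41.0] brass -90 [-41.0, 26.0, 94.0, -0.0, 60.0, 139.0] brass 180 [-41.0, 26.0, 94.0, 0.0, 60.0, -131.0] brass -40 [-41.0, 26.0, 94.0, -0.0, 60.0, 89.0] brass 50 [-41.0, 26.0, 94.0, -0.0, 60.0, -1.0] 
green 0 [-21.0, 31.0, 84.0, -0.0, 65.0, 69.0] green 90 [-21.0, 31.0, 84.0, 0.0, 65.0, -21.0] green -90 None green 180 [-21.0, 31.0, 84.0, 0.0, 65.0, -111.0] green -20 [-21.0, 31.0, 84.0, -0.0, 65.0, 89.0] green 70 [-21.0, 31.0, 84.0, -0.0, 65.0, -1.0] 
Y 0 [-13.0, 16.0, 110.0, -0.0, 54.0, 77.0] Y 90 [-13.0, 16.0, 110.0, -0.0, 54.0, -13.0] Y -90 None Y 180 [-13.0, 16.0, 110.0, 0.0, 54.0, -103.0] Y -11 [-13.0, 16.0, 110.0, -0.0, 54.0, 89.0] Y 79 [-13.0, 16.0, 110.0, -0.0, 54.0, -1.0] 
B 0 [-12.0, 29.0, 89.0, -0.0, 62.0, 78.0] B 90 [-12.0, 29.0, 89.0, 0.0, 62.0, -12.0] B -90 None B 180 [-12.0, 29.0, 89.0, 0.0, 62.0, -102.0] B -11 [-12.0, 29.0, 89.0, -0.0, 62.0, 89.0] B 79 [-12.0, 29.0, 89.0, -0.0, 62.0, -1.0]
```

```bash
cat > pp.py <<'E'
from h import *
P=dict(red=(.6333,.1727),white=(.6265,.028),violet=(.494,-.2325),brass=(.4678,-.3888),green=(.6345,-.2278),Y=(.4772,-.0955),B=(.629,-.121))
def ori(k): x,y=P[k]; return [180,0,np.degrees(np.arctan2(y,x))+90]
def fz(): return round(float(env.current_ft_force()[2]),2)
def st(m): print(m,"t %.1f"%env.current_clock(),"tcp",np.round(env.current_eef_pos(),4),"F",np.round(env.current_ft_force(),1),"open %.4f"%env.current_opening())
def pick(k,zg=.175,sq=40,up=.31,first=False):
    x,y=P[k]
    env.goto([x,y,up],ori(k)); env.servo_line([x,y,zg],velocity=.15); env.hold(.2); st("at "+k)
    env.gripper_close(sq); env.hold(.3); st("closed")
    env.servo_line([x,y,zg+.03],velocity=.08); env.hold(.2); st("lifted")
    env.servo_line([x,y,up],velocity=.2)
def over(d,up=.31):
    env.goto([*P[d],up],ori(d)); env.hold(.2); st("over "+d)
E
python3 - <<'E'
from pp import *
p=np.array(env.current_eef_pos()); env.servo_line([p[0],p[1],.52],velocity=.2)
env.goto([.45,-.25,.5],[180,0,60])
pick("white"); over("Y")
for n in ("top","side"):
    im,d=env.snapshot(n); cv2.imwrite(f"pics/{n}1.png",im[:,:,::-1])
E
```

```text
at white t 4.9 tcp [0.6268 0.028  0.176 ] F [-0.4 -0.3 -0.2] open 0.0855
closed t 5.7 tcp [0.6266 0.028  0.1757] F [-1.2 -1.   5.5] open 0.0498
lifted t 6.4 tcp [0.6263 0.028  0.2044] F [-0.8 -0.6  0.1] open 0.0501
over Y t 8.1 tcp [ 0.4784 -0.0949  0.3098] F [-0.1 -0.8 -0.4] open 0.0499
```

View pics/side1.png

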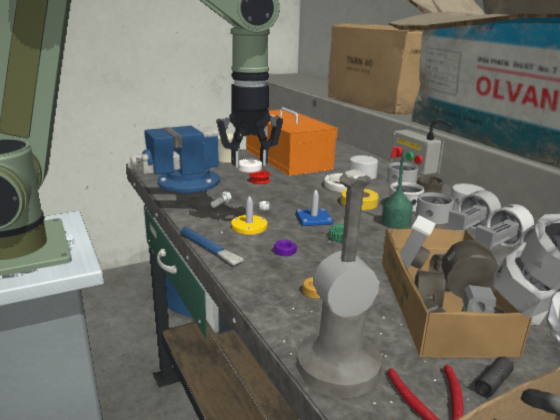

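The side view shows the white ring held level at (250,165), straight above the yellow shaft's tip at (249,197). I'll lower it in stages and watch the force.

```bash
cat >> pp.py <<'E'
def place(d,zs,zg=.175,up=.31,drop=.0015):
    x,y=P[d]; zf=zg+zs+drop
    env.servo_line([x,y,zs_top(zg)],velocity=.12); f0=np.array(env.current_ft_force())
    z=zs_top(zg)
    while z>zf+1e-4:
        z=max(z-.012,zf); env.servo_line([x,y,z],velocity=.06); f=np.array(env.current_ft_force())-f0
        if np.linalg.norm(f)>4: st("contact?")
        if np.linalg.norm(f)>15: st("STOP"); return False
    env.hold(.2); st("down"); env.open_gripper(); env.hold(.3); st("open")
    env.servo_line([x,y,up],velocity=.2); return True
def zs_top(zg): return zg+.075
def snap(s):
    for n in ("top","side"):
        im,d=env.snapshot(n); cv2.imwrite(f"pics/{n}{s}.png",im[:,:,::-1]); np.save(f"pics/{n}{s}.npy",d)
E
python3 - <<'E'
from pp import *
if place("Y",.012):
    pick("red",sq=60); over("Y"); snap(2)
E
python3 - <<'E'
import cv2
a=cv2.imread("pics/side2.png")[110:260,180:380]; cv2.imwrite("pics/s2.png",cv2.resize(a,None,fx=4,fy=4,interpolation=cv2.INTER_CUBIC))
E
```

```text
down t 11.0 tcp [ 0.4772 -0.0955  0.1886] F [ 0.2  0.1 -0.5] open 0.0499
open t 11.8 tcp [ 0.4772 -0.0955  0.1885] F [-0.7  0.3  0.5] open 0.0857
at red t 14.9 tcp [0.6336 0.1728 0.1761] F [-0.3  0.  -0.6] open 0.0853
closed t 15.6 tcp [0.6335 0.1728 0.176 ] F [-0.5  0.4  6.2] open 0.0573
lifted t 16.3 tcp [0.6331 0.1726 0.2044] F [ 0.6  0.2 -1.8] open 0.0570
over Y t 18.4 tcp [ 0.4779 -0.0948  0.3099] F [-0.6 -0.5 -2.5] open 0.0574
```

View pics/s2.png

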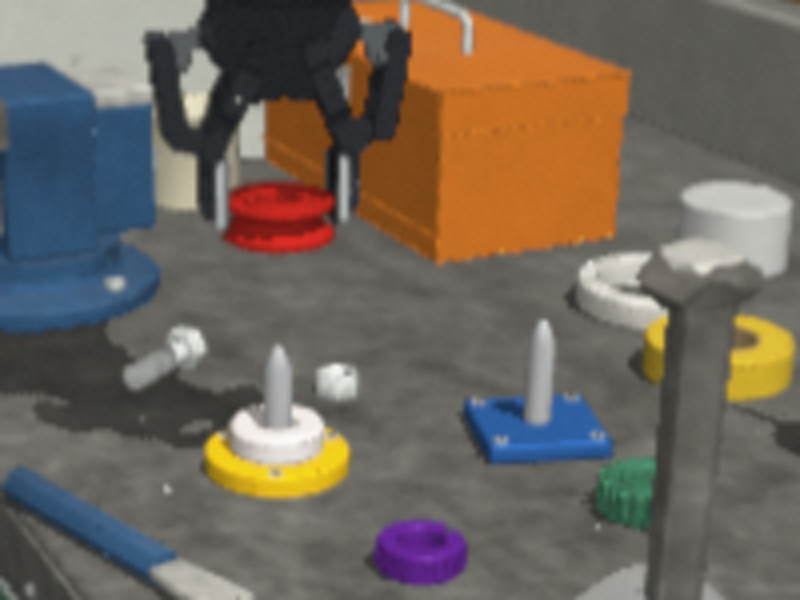

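In the crop, the white ring lies flat on the yellow foot at (277,435). The red pulley is held level at (280,215), above the tip at (278,348). I'll place it, then fetch violet.

```bash
python3 - <<'E'
from pp import *
if place("Y",.028):
    pick("violet",sq=40); over("Y"); snap(3)
E
python3 - <<'E'
import cv2
a=cv2.imread("pics/side3.png")[110:260,180:380]; cv2.imwrite("pics/s3.png",cv2.resize(a,None,fx=4,fy=4,interpolation=cv2.INTER_CUBIC))
E
```

```text
down t 20.7 tcp [ 0.4771 -0.0955  0.2044] F [-0.1 -0.2 -2.1] open 0.0574
open t 21.4 tcp [ 0.4772 -0.0955  0.2045] F [ 0.8 -0.3 -0.1] open 0.0854
at violet t 23.9 tcp [ 0.4942 -0.2326  0.1758] F [ 0.3 -0.5 -0.3] open 0.0851
closed t 24.7 tcp [ 0.494  -0.2326  0.1755] F [-1.2  1.3  4.7] open 0.0440
lifted t 25.4 tcp [ 0.4938 -0.2324  0.2045] F [-0.1  0.4 -0.6] open 0.0434
over Y t 26.9 tcp [ 0.4775 -0.0965  0.3096] F [ 1.   0.4 -0.6] open 0.0437
```

View pics/s3.png

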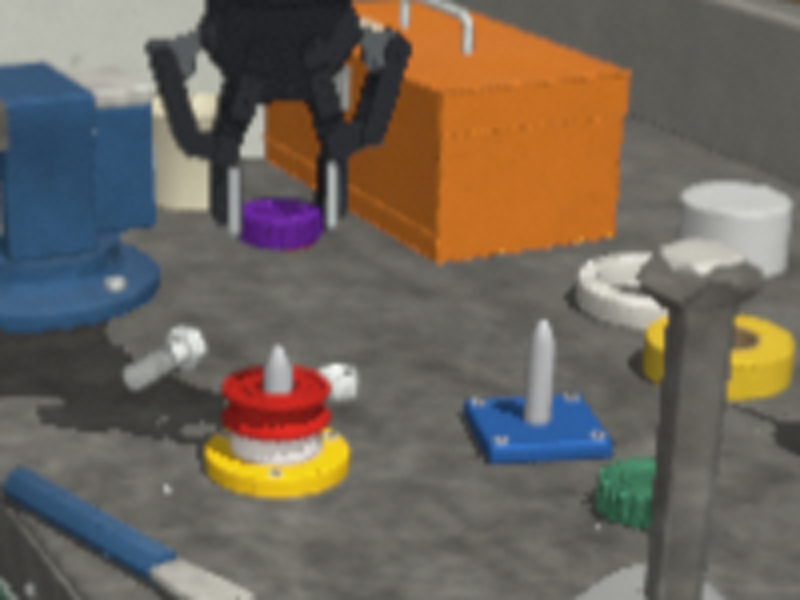

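The pulley lies flat on the ring at (277,400), and violet is held level above it.

```bash
python3 - <<'E'
from pp import *
if place("Y",.050):
    pick("brass",sq=50); over("B"); snap(4)
E
python3 - <<'E'
import cv2
a=cv2.imread("pics/side4.png")[110:260,180:380]; cv2.imwrite("pics/s4.png",cv2.resize(a,None,fx=4,fy=4,interpolation=cv2.INTER_CUBIC))
E
```

```text
down t 28.6 tcp [ 0.4772 -0.0955  0.2265] F [ 0.6 -0.1 -0.6] open 0.0433
open t 29.4 tcp [ 0.4772 -0.0955  0.2265] F [ 0.1 -0.2 -1.4] open 0.0852
at brass t 32.3 tcp [ 0.468  -0.389   0.1759] F [-0.3 -0.  -0.7] open 0.0848
closed t 33.1 tcp [ 0.4678 -0.3889  0.1756] F [-0.9  0.6  5.1] open 0.0416
lifted t 33.8 tcp [ 0.4676 -0.3886  0.2044] F [ 0.2 -0.1 -1.3] open 0.0419
over B t 35.9 tcp [ 0.6286 -0.1224  0.3101] F [-0.7  0.1 -2. ] open 0.0417
```

View pics/s4.png

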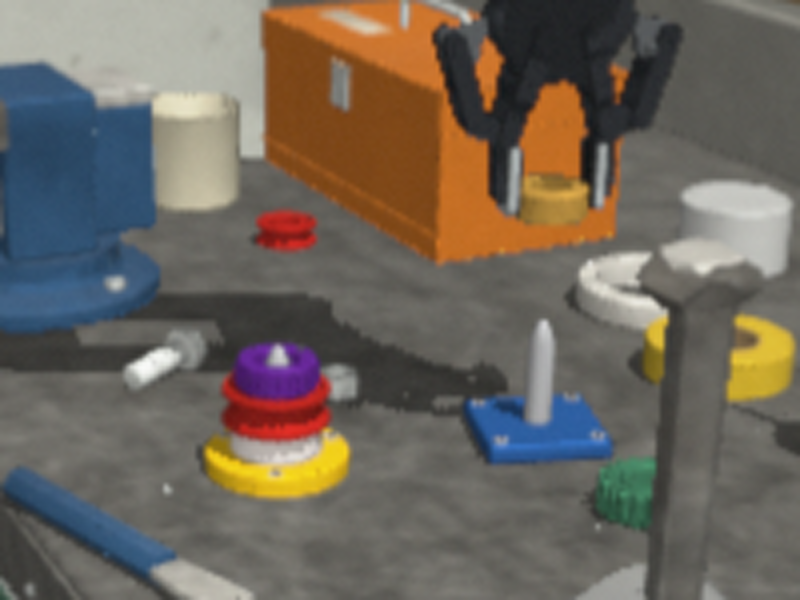

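The yellow stack looks right, with violet flat on red and the shaft nose showing at (277,352). Brass is held at (553,200), and the shaft line leans from (538,420) to (543,322), so the offset is about 1 px at full scale. That's within clearance.

```bash
python3 - <<'E'
from pp import *
if place("B",.012):
    pick("green",sq=50); over("B"); snap(5)
E
python3 - <<'E'
import cv2
a=cv2.imread("pics/side5.png")[110:260,180:380]; cv2.imwrite("pics/s5.png",cv2.resize(a,None,fx=4,fy=4,interpolation=cv2.INTER_CUBIC))
E
```

```text
down t 38.8 tcp [ 0.6291 -0.121   0.1887] F [-0.3  0.4 -2.7] open 0.0414
open t 39.6 tcp [ 0.629  -0.121   0.1885] F [-0.   0.1 -0.3] open 0.0855
at green t 42.1 tcp [ 0.6348 -0.2279  0.1761] F [0.4 0.5 0.9] open 0.0854
closed t 42.8 tcp [ 0.6347 -0.2279  0.1759] F [-0.2  1.   5.9] open 0.0536
lifted t 43.5 tcp [ 0.6343 -0.2277  0.2044] F [ 0.  -0.5 -2.8] open 0.0538
over B t 44.9 tcp [ 0.629  -0.122   0.3093] F [ 0.3 -0.2 -0.3] open 0.0537
```

View pics/s5.png

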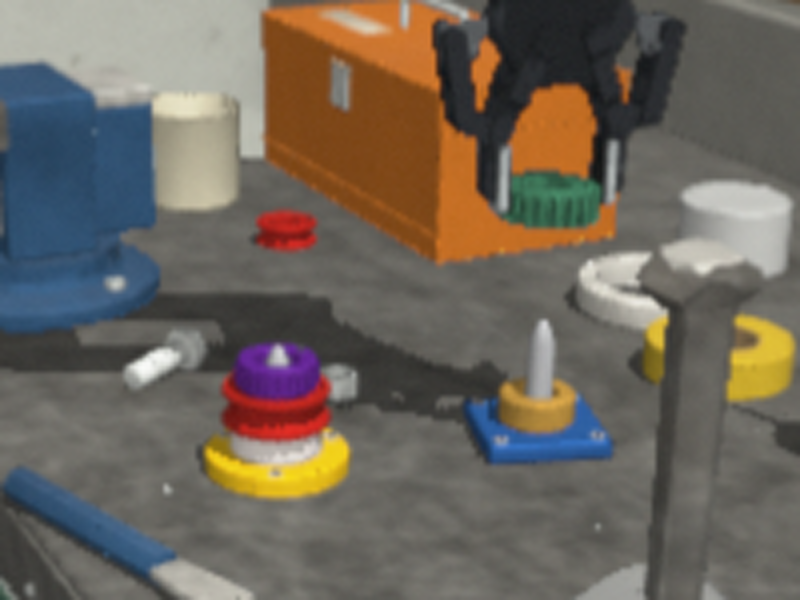

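Brass lies flat on the blue foot at (537,405), and the gear is held at (552,200) above it.

```bash
python3 - <<'E'
from pp import *
if place("B",.030):
    env.goto([.45,.05,.45],[180,0,90]); env.hold(.5); st("clear"); snap(6)
    C=cloud("top",np.load("pics/top6.npy"))
    for k in ("Y","B"):
        w=C[100:300,100:450].reshape(-1,3); r=np.hypot(*(w[:,:2]-P[k]).T)
        for a,b in ((.013,.020),(.0235,.027),(.032,.037)):
            q=w[(r>a)&(r<b)&(w[:,2]<.2)]; print(k,a,b,len(q),"z",np.percentile(q[:,2],[10,50,90]).round(4))
E
python3 - <<'E'
import cv2
a=cv2.imread("pics/side6.png")[110:260,180:380]; cv2.imwrite("pics/s6.png",cv2.resize(a,None,fx=4,fy=4,interpolation=cv2.INTER_CUBIC))
a=cv2.imread("pics/top6.png")[150:290,200:400]; cv2.imwrite("pics/t6.png",cv2.resize(a,None,fx=4,fy=4,interpolation=cv2.INTER_CUBIC))
E
```

```text
down t 47.2 tcp [ 0.6289 -0.121   0.2065] F [-0.2 -0.2 -1.6] open 0.0540
open t 47.9 tcp [ 0.629  -0.121   0.2065] F [-0.1  0.4 -0.9] open 0.0851
clear t 50.2 tcp [0.4502 0.0499 0.4499] F [-0.5  0.4  1. ] open 0.0852
Y 0.013 0.02 151 z [0.0626 0.0655 0.0679]
Y 0.0235 0.027 101 z [0.0455 0.0489 0.052 ]
Y 0.032 0.037 165 z [0.0086 0.0114 0.0145]
B 0.013 0.02 142 z [0.0452 0.0487 0.052 ]
B 0.0235 0.027 131 z [0.0116 0.0457 0.0514]
B 0.032 0.037 167 z [0.0031 0.0109 0.0145]
```

View pics/s6.png

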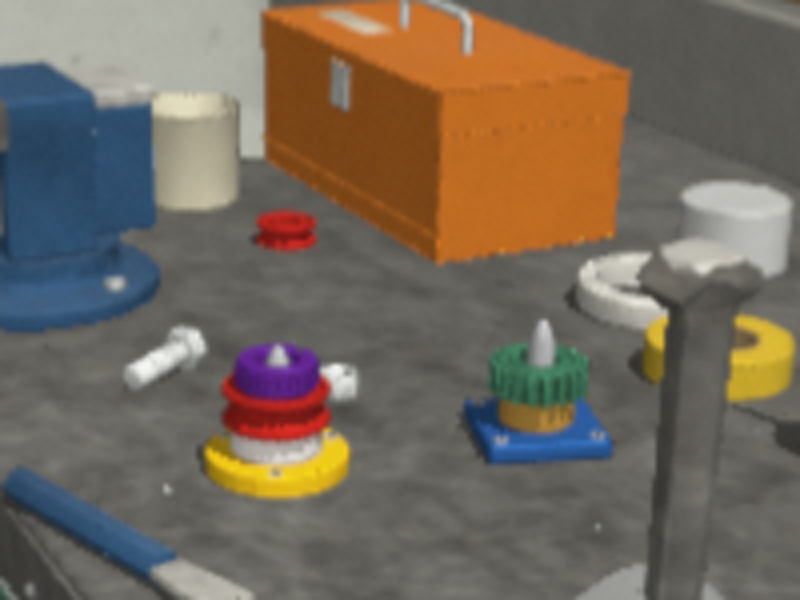

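View pics/t6.png

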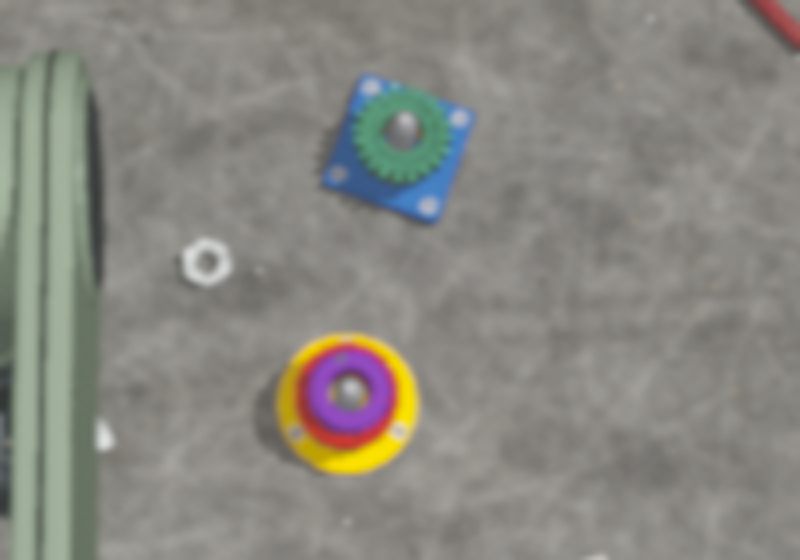

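Both stacks are seated and level. The violet top is at about 66 mm (expected 66), the red rim at about 49 mm (50) and the gear top at about 49 mm (50). In the side view the bolt and nut sit at the same pixels as before, and the arm is clear, so I'm handing in.

Run:
```python
from plant import env
env.job_done(); print(env.current_clock())
```

```text
the job is handed in; nothing more can be done
the job is handed in; nothing more can be done
```

Both drive sets are on their posts in the order asked, and I handed the job in at about 50 s of the 136 s allowed.

- **Yellow post:** white ring, then the 60 mm red pulley, then the violet collar. The smaller red look-alike was left alone.
- **Blue post:** brass spacer, then the green gear.

**Last checks:**
- **Seating:** the camera depths gave the violet top at about 65.5 mm (66 expected), the red rim at about 49 mm (50) and the gear top at about 49 mm (50). Both pictures show every part level on the one below, with the shaft noses showing through.
- **Forces:** no contact forces showed while lowering the parts, and the wrist force readings stayed below about 7 N.
- **Bolt and nut:** both look unmoved in the side view. In the last top view the nut is clear, but the arm hid most of the bolt.

No check failed or disagreed.

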